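# Hang the menu sign, then turn the condiment caddy to the guests and hold it

## Task

Get the condiment place ready for the next guest: hang the little folded menu sign astride the steel rail, between its posts, and let go of it. Then turn the condiment caddy, without spinning it, until the pot with the wooden spoon stands squarely in front of the drip dish, and finish with the caddy's T-handle still held in the gripper, keeping the caddy still so that the guest can help himself. Leave the other things on the table as they are.

Things in the scene. Friction and masses are not known exactly. Their poses are not given: they have to be found in the camera images.
- sign: folded menu sign of stiff white plastic 3 mm thick, loose, 0.13 kg, 110 mm long (y), 106 mm high, open ends, standing like a tent. Flat top 28 mm wide; two parallel upright sides (28 mm outside, 22 inside) for the upper 33 mm; below, panels flare to 60 mm. Origin amid the lower edges; z up, x across the fold. Grip the parallel sides from above across x, at mid-length
- sign_saddle (a point): the underside of the sign's flat top, at mid-length and mid-width (103 mm above the sign's origin): this rests on the bar when the sign hangs
- rail: fixed sign rail: a level steel bar of 12 mm diameter along its y axis, centre line 170 mm above the table, between two posts 360 mm apart (round feet 72 mm wide, 22 mm ball on each post). Origin on the table under the middle of the bar. It stands left or right of the condiment station
- station: fixed wooden board of the condiment station, 335 mm by 250 mm, 22 mm thick; origin on the table under the turning axis of the caddy. Its x axis points from the axis across the drip dish, away from the robot towards the guests (that is the front)
- drip_dish (a point): centre of the floor of the shallow steel drip dish (58 by 130 mm) at the front of the board, 168 mm in front of the caddy's axis
- caddy: condiment caddy: wooden disc of 240 mm diameter, its underside (origin, on the axis) 28 mm above the table, 1.8 kg; turns either way without end, 0.06 to 0.12 N m of drag, no stops. Six containers are clipped firmly round it, 80 mm from the axis, 60 degrees apart: four lidded white pots 68 mm wide, two squeeze bottles reaching 190 mm above the table. Its x axis points to the spoon pot
- spoon_pot (a point): centre of the lid of the pot with the dark wooden spoon, the only one with a spoon: 80 mm from the caddy's axis, 119 mm above the table. The spoon leans outwards and reaches about 0.21 m above the table
- handle (a point): middle of the wooden T-handle on the post at the caddy's axis, 214 mm above the table; it turns with the caddy. The handle is a bar 76 mm long along the y axis, 18 mm thick along x, 28 mm high (200 to 228 mm above the table). Its x axis points to the side of the spoon pot
- bottle: upright closed brown bottle, 62 mm diameter, 190 mm high; bystander; origin at its foot
- tumbler: upright empty glass, 68 mm diameter, 115 mm high; bystander; origin at its foot
- coasters: stack of card coasters, 93 mm square, 24 mm high; bystander; origin under its centre
- opener: bottle opener lying under the rail, 155 mm long; bystander
- pen: ball pen lying on the table, 135 mm long; bystander
- shaker: salt shaker of glass with a steel top, 44 mm diameter, 88 mm high, between the station and the rail; bystander; origin at its foot
Mind the look-alikes: they are no part of the job. There is more than one size of the sign; the job needs the middle-sized.

How it is judged:
By the outcome, as a careful person would: the job done as asked, in the order asked, and still so for the second after the job is handed in, while the arm keeps its last pose, push and grip.
It also fails if it takes over 72 s, if anything falls off the work surface, if the arm or the gripper's body presses on something with over 40 N, if the wrist force passes 120 N, or if a joint passes its speed limit or range.

## Robot

A 7-joint arm with a two-finger parallel gripper is mounted at the origin on the work surface. World frame = base frame: x ahead of the robot, y to its left, z up, the work surface at z = 0. Lengths are in m, angles in rad, forces in N, time in s.
With the tool pointing down it reaches from about 0.35 to 0.9 m from the base axis. Payload 8.1 kg.
Tool frame: the origin (TCP) lies midway between the tips of the shut fingers; the grasp point (between the pads) lies 19 mm behind it; z points along the fingers, y is the line along which they close (so a half turn about z gives the same grasp; the last joint's range is limited). The gripper opens to 85 mm and grips with 20 to 120 N. Pads are 22 mm wide; open, the fingers measure 114 mm over their backs; the gripper's body (76 mm by 85 mm) begins 54 mm behind the grasp point. The pads swing forward as they close: fully open they stand 13 mm farther back than shut.
Start: joints at [-1.215, 0.434, 0.025, 1.573, -0.012, 1.134, -0.075], TCP at [0.277, 0.56, 0.231] pointing down, gripper open.
Joint ranges: [-2.62, 2.62], [-0.44, 2.09], [-1.27, 1.32], [0.08, 2.57], [-1.32, 4.46], [0.12, 2], [-2.74, 2.74]. Speed limits (rad/s): [2.22, 2.22, 3.01, 3.01, 3.14, 3.14, 3.14].

## Interface

Orientations are given as a rotation vector (axis times angle).
In Python, from workcell import sense, get_image, finish_job gives the robot as it stands. The module is installed in compiled form; this text tells all that it offers.
- The arm moves only by the tool move_arm, never from a script. Its argument "motion" is a list of rows, each an object with "dp": the shift along the tool's x, y, z in cm, a list of three; "twist": the turn about the tool's z in degrees; "jaw": the opening, from -1 (shut) to 1 (fully open). A call has 1 to 12 rows; each row is the pose to reach, as a shift and turn from the pose commanded when the call began, along the tool's axes at that moment; what a row does not reach only later rows make up. A row lasts 1/10 s, in which the tool goes at most 50 mm and 8.59 degrees, less where a joint would pass 70% of its speed; a pose out of reach is approached as far as the arm can. A call with a gripper value outside its range is refused whole. The fingers move at their own pace and stop on an object; "force" is the grip in N (left out, the last holds). Time passes only in rows, so rows that repeat a pose let the fingers close. It gives the time, the measured TCP pose, the force, the opening and the grip force at its end, in the units of the state.
- sense(): the state, without advancing time (a new reading comes with each control period).
- get_image(name): name is "scene" or "side" or "wrist"; returns a dict with "frame" (420x560x3 uint8, red, green, blue), "fx", "fy", "cx", "cy" (pixels), "cam_to_world" (4x4, takes a point from camera to world coordinates). Camera axes: x right, y up, looking along -z (the intrinsics and any distortion apply to the point x, -y, -z); pixel columns grow to the right and rows downward; lengths in m; the calibration is good to about 2 mm. The wrist camera is an equidistant fisheye: a pixel r from the principal point sees the ray r / f radians off the axis. A picture is of the moment at which its call begins. There is no depth.
- finish_job(): hands the job in; it is judged then, once.
The state is a dict: "clock": time; "q": joint angles; "joint_vel": joint speeds; "effort": joint torques, N m; "tcp_pos": TCP position; "ee_rot": TCP orientation; "ft_force": force on the tool from outside, world axes, zero at the start; "wrist_torque": the same for the moment, N m; "finger_gap": opening from 0.0 (shut) to 1.0 (fully open); "gripper_force": force on a finger pad.
Only numpy, scipy, OpenCV 4.12 (cv2) and the standard library are available. Lean on these libraries where they do the work, as an engineer would, in place of code of your own. Each camera call takes 0.05 s, during which the arm holds its last target. There are 200 camera calls.

## Working session

There is one attempt and no reset: what is moved stays moved. The work goes in short steps, Python scripts to look and compute and a tool call to move; the robot and the scene stay as the last step left them, time stands still between calls to the robot, and variables do not carry over. Pictures are saved under pics/ and viewed, at most 10 in all, crops included, and the job is handed in when it is done.

Besides the shell and the picture viewer there is one more tool, called after "Call:" as a command line: name --argument value ..., lists and objects as JSON in quotes. move_arm: Moves the arm, as the interface text tells. Its arguments: {"type":"object","properties":{"motion":{"type":"array"},"force":{"type":"number"}},"required":["motion"]}

```bash
mkdir -p pics
cat > h.py <<'E'
import numpy as np, cv2
from workcell import sense, get_image, finish_job
def grab(name, tag):
    im=get_image(name); cv2.imwrite(f'pics/{tag}.png', cv2.cvtColor(im['frame'],cv2.COLOR_RGB2BGR))
    np.savez(f'pics/{tag}.npz',name=name,**im); return im
def load(tag): return np.load(f'pics/{tag}.npz')
def ray(im,u,v,fish=False):
    T=im['cam_to_world']; x=(u-im['cx'])/im['fx']; y=(v-im['cy'])/im['fy']
    if fish:
        r=np.hypot(x,y); s=np.sin(r)/r if r>1e-9 else 1; d=np.array([x*s,-y*s,-np.cos(r)])
    else: d=np.array([x,-y,-1.])
    d=T[:3,:3]@d; return T[:3,3],d/np.linalg.norm(d)
def onz(im,u,v,z,fish=False):
    o,d=ray(im,u,v,fish); return o+d*(z-o[2])/d[2]
def proj(im,p,fish=False):
    T=im['cam_to_world']; c=T[:3,:3].T@(np.array(p)-T[:3,3]); x,y,z=c[0],-c[1],-c[2]
    if fish:
        r=np.hypot(x,y); t=np.arctan2(r,z); x,y=x/r*t,y/r*t
    else: x,y=x/z,y/z
    return np.array([im['cx']+im['fx']*x, im['cy']+im['fy']*y])
E
python3 - <<'E'
from h import *
np.set_printoptions(precision=3,suppress=True)
for n in ('scene','side','wrist'):
    i=grab(n,n+'0'); print(n,i['fx'],i['cx'],i['cy'],i['cam_to_world'].tolist(), [k for k in i])
s=sense(); print({k:np.round(v,3) for k,v in s.items()})
E
```

```text
scene 393.81828047395453 275.22777631626303 207.37183819334953 [[-0.5444444748169898, -0.4950681020427245, 0.6771172632425395, 1.242092347020921], [0.8385096489529483, -0.3001037183648736, 0.4547959177877261, 0.43417281751066206], [-0.02194954336781542, 0.8153804833103323, 0.5785091917874368, 0.7745779340594322], [0.0, 0.0, 0.0, 1.0]] ['frame', 'fx', 'fy', 'cx', 'cy', 'cam_to_world']
side 378.95328225212796 280.6109507167699 215.03954307292867 [[0.3537755088981519, 0.7480169717089153, -0.5615278259706081, -0.03948859479929604], [-0.9352791405920744, 0.2766283852038546, -0.2207479686721009, -0.28987416837532726], [-0.009788691291718993, 0.603280487447532, 0.7974690181993678, 0.971021327428996], [0.0, 0.0, 0.0, 1.0]] ['frame', 'fx', 'fy', 'cx', 'cy', 'cam_to_world']
wrist 325.19226210127806 279.8913032470818 207.46936649796586 [[0.44266692967594434, -0.8658383860039991, -0.23317349483434194, 0.21748980541420798], [0.8966843322019815, 0.42691889868670463, 0.11703615820598498, 0.5881956177892559], [-0.0017882267075714567, -0.26089105631684567, 0.9653665930511173, 0.3737897878511673], [0.0, 0.0, 0.0, 1.0]] ['frame', 'fx', 'fy', 'cx', 'cy', 'cam_to_world']
{'clock': np.float64(0.15), 'q': array([-1.215,  0.435,  0.025,  1.574, -0.012,  1.134, -0.075]), 'joint_vel': array([ 0.001, -0.002,  0.001, -0.002,  0.001,  0.   ,  0.   ]), 'effort': array([  0.002, -67.089,   1.026, -31.645,   0.016,   0.009,   0.   ]), 'tcp_pos': array([0.277, 0.56 , 0.231]), 'ee_rot': array([-0.714, -3.059,  0.002]), 'ft_force': array([-0.323,  0.139,  0.089]), 'wrist_torque': array([-0.036,  0.005, -0.037]), 'gripper_force': np.float64(0.0), 'finger_gap': np.float64(1.001)}
```

View pics/scene0.png

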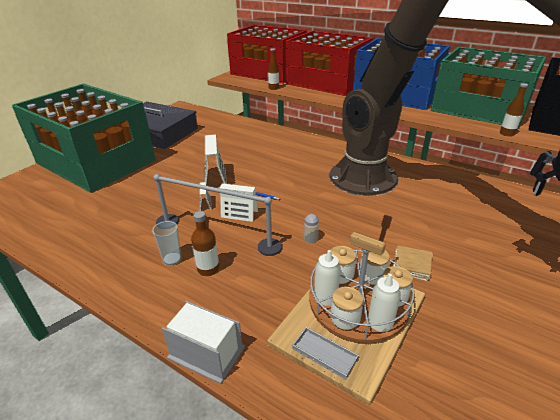

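View pics/side0.png

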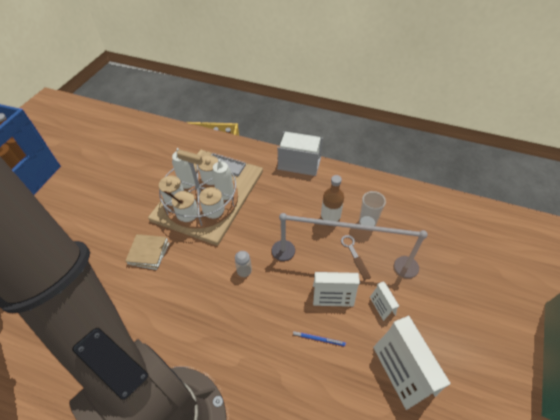

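The scene view shows the station at lower right (caddy about (360,290), dish (325,353)) and the rail from (158,178) to (268,200). In the side view, signs are at (336,290), (383,300) and (410,360), and the caddy handle is at about (190,156). I'll zoom in next.

Run:
```python
from h import *
a=cv2.imread('pics/side0.png'); b=cv2.imread('pics/scene0.png')
c1=cv2.resize(a[205:405,265:465],None,fx=2,fy=2,interpolation=3)
c2=cv2.resize(a[130:280,130:280],(400,400),interpolation=3)
c3=cv2.resize(b[210:390,260:440],(400,400),interpolation=3)
w=cv2.imread('pics/wrist0.png')
cv2.imwrite('pics/comp.png',np.vstack([np.hstack([c2,c3]),np.zeros((0,800,3),np.uint8)]))
cv2.imwrite('pics/comp2.png',np.hstack([c1,cv2.resize(w,(400,300))[:,:] if 0 else cv2.resize(w,(400,400))]))
```

```text
(no output)
```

View pics/comp.png

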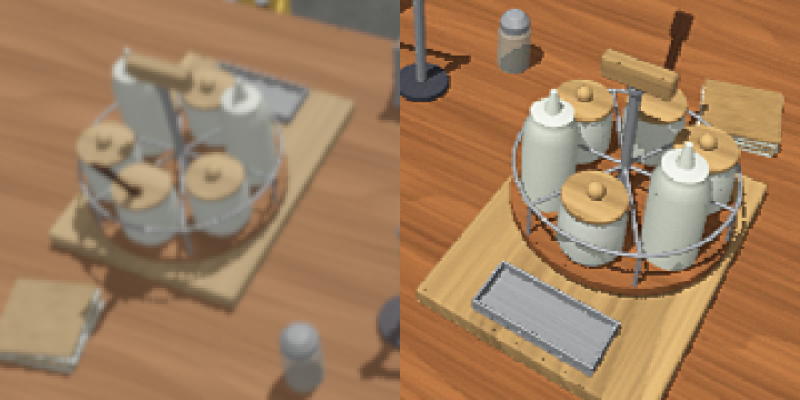

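View pics/comp2.png

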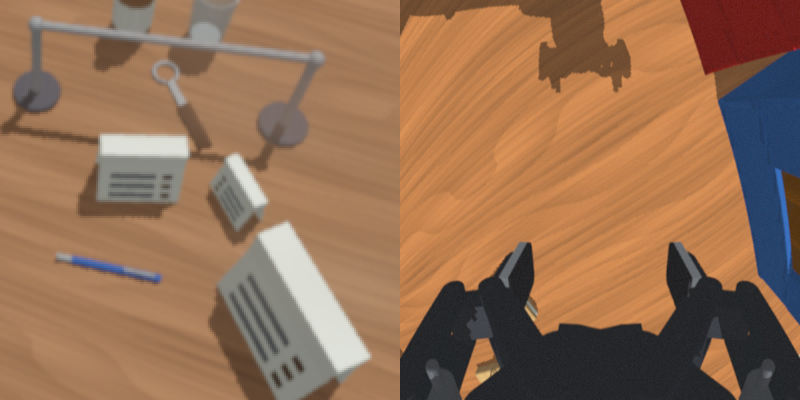

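The zooms show the middle sign's top with corners at about (315,272), (359,273), (359,283) and (313,282) in the side view. The rail balls are at (283,216) and (423,234), and the handle is at (178–201, 154–160). The spoon pot's lid is at (182,201), on the robot side.

Run:
```python
from h import *
np.set_printoptions(precision=3,suppress=True)
a=load('side0');b=load('scene0')
S=lambda x,y:(265+x/2-.25,205+y/2-.25); C=lambda x,y:(130+x*.375,130+y*.375); D=lambda x,y:(260+(x-400)*.45,210+y*.45)
c=np.array([onz(a,*S(*p),.106)for p in[(101,134),(188,136),(188,157),(97,155)]]);print('sign top',c,c.mean(0),np.linalg.norm(c[1]-c[0]))
for p in[(238,156),(265,207)]:print('small fold',onz(a,*S(*p),.07))
for p in[(285,223),(369,355)]:print('large',onz(a,*S(*p),.14))
print('rail',[onz(a,*S(*p),.17)for p in[(36,22),(317,58)]],'feet',[onz(a,*S(*p),.0)for p in[(36,92),(283,124)]])
print('rail scene',[onz(b,*p,.17)for p in[(158,178.5),(268,200)]])
print('handle side',[onz(a,*C(*p),.228)for p in[(128,58),(190,75)]], 'lid',onz(a,*C(142,187),.119),[onz(a,*C(*p),.119) for p in [(106,143),(218,180)]])
print('scene: dish corners',[onz(b,*D(*p),.022)for p in[(500,265),(620,325),(590,370),(473,300)]])
print('handle scene top',[onz(b,*D(*p),.228)for p in[(612,50),(678,75),(670,85),(604,63)]])
print('lids scene', [onz(b,*D(*p),.119)for p in[(585,97),(657,105),(709,147),(595,197)]])
print('board side', [onz(a,*C(*p),.022)for p in[(185,55),(352,98),(235,290),(52,235)]])
print('scene spoon tip',onz(b,*D(682,20),.21),'shaker',onz(a,*C(300,380),0))
print('bottle',onz(a,330,222,0),'tumbler',onz(a,367,225,0),'caster',onz(a,*C(40,320),.024),'pen',onz(a,*S(108,268),0))
```

```text
sign top [[ 0.43  -0.199  0.106]
 [ 0.466 -0.304  0.106]
 [ 0.437 -0.311  0.106]
 [ 0.399 -0.203  0.106]] [ 0.433 -0.254  0.106] 0.1111865511522552
small fold [ 0.481 -0.372  0.07 ]
small fold [ 0.422 -0.418  0.07 ]
large [ 0.375 -0.433  0.14 ]
large [ 0.263 -0.537  0.14 ]
rail [array([ 0.524, -0.074,  0.17 ]), array([ 0.595, -0.43 ,  0.17 ])] feet [array([ 0.521, -0.075,  0.   ]), array([ 0.595, -0.43 ,  0.   ])]
rail scene [array([ 0.591, -0.423,  0.17 ]), array([ 0.516, -0.077,  0.17 ])]
handle side [array([0.593, 0.267, 0.228]), array([0.593, 0.193, 0.228])] lid [0.513 0.232 0.119] [array([0.556, 0.302, 0.119]), array([0.551, 0.158, 0.119])]
scene: dish corners [array([0.731, 0.164, 0.022]), array([0.731, 0.297, 0.022]), array([0.789, 0.292, 0.022]), array([0.782, 0.162, 0.022])]
handle scene top [array([0.591, 0.206, 0.228]), array([0.593, 0.274, 0.228]), array([0.611, 0.273, 0.228]), array([0.613, 0.208, 0.228])]
lids scene [array([0.553, 0.169, 0.119]), array([0.524, 0.241, 0.119]), array([0.556, 0.309, 0.119]), array([0.679, 0.238, 0.119])]
board side [array([0.8  , 0.352, 0.022]), array([0.803, 0.108, 0.022]), array([0.48 , 0.117, 0.022]), array([0.475, 0.354, 0.022])]
scene spoon tip [0.485 0.241 0.21 ] shaker [0.412 0.009 0.   ]
bottle [ 0.673 -0.177  0.   ] tumbler [ 0.702 -0.29   0.   ] caster [0.368 0.301 0.024] pen [ 0.305 -0.254  0.   ]
```

```bash
cat >> h.py <<'E'
from scipy.spatial.transform import Rotation as Ro
def go(p,yaw=None):
    "dp in cm and twist in deg to bring TCP to p with tool y at world yaw (mod 180, the nearest)"
    s=sense(); R=Ro.from_rotvec(s['ee_rot']); y=R.as_matrix()[:,1]; y0=np.degrees(np.arctan2(y[1],y[0]))
    print('clock',round(s['clock'],2),'tcp',np.round(s['tcp_pos'],4),'tooly',round(y0,2),'z',np.round(R.as_matrix()[:,2],3),'q7',round(s['q'][6],3),'gap',round(float(s['finger_gap']),3),'F',np.round(s['ft_force'],1))
    for q in np.atleast_2d(p): print('dp',np.round(R.inv().apply(q-s['tcp_pos'])*100,2))
    if yaw is not None: print('twist',round((-(yaw-y0)+90)%180-90,2))
E
python3 -c "
from h import *
go([[.277,.56,.31],[.35,.15,.31],[.433,-.254,.25]],19.3)"
```

```text
clock 0.15 tcp [0.2767 0.56   0.2307] tooly 63.71 z [-0.    -0.001 -1.   ] q7 -0.075 gap 1.001 F [-0.3  0.1  0.1]
dp [-0.03  0.   -7.93]
dp [-24.74 -33.52  -7.89]
dp [-50.07 -66.06  -1.85]
twist 44.41
```

Call:
move_arm --motion '[{"dp": [0,0,-5],"twist": 0,"jaw": 1},{"dp": [0,0,-8],"twist": 0,"jaw": 1},{"dp": [-2.5,-3.3,-8],"twist": 3,"jaw": 1},{"dp": [-5,-6.6,-8],"twist": 6,"jaw": 1},{"dp": [-7.5,-10,-8],"twist": 9,"jaw": 1},{"dp": [-10,-13.2,-8],"twist": 12,"jaw": 1},{"dp": [-12.5,-16.6,-8],"twist": 15,"jaw": 1},{"dp": [-15,-20,-8],"twist": 18,"jaw": 1},{"dp": [-17.5,-23.2,-8],"twist": 21,"jaw": 1},{"dp": [-20,-26.5,-8],"twist": 24,"jaw": 1},{"dp": [-22.5,-30,-8],"twist": 27,"jaw": 1},{"dp": [-25,-33.2,-8],"twist": 30,"jaw": 1}]'

```text
clock: 1.35
tcp_pos: [0.3536, 0.15, 0.3113]
ee_rot: [-1.485, -2.768, -0.0]
ft_force: [1.5, -0.5, 0.3]
finger_gap: 1.001
gripper_force: 0.0
```

```bash
python3 -c "
from h import *
go([[.42,-.254,.27]],19.3)"
```

```text
clock 1.35 tcp [0.3536 0.15   0.3113] tooly 33.57 z [-0.  0. -1.] q7 0.025 gap 1.001 F [ 1.5 -0.5  0.3]
dp [-37.33 -16.81   4.11]
twist 14.27
```

Call:
move_arm --motion '[{"dp": [-4,-1.8,0],"twist": 2,"jaw": 1},{"dp": [-8,-3.6,0],"twist": 4,"jaw": 1},{"dp": [-12,-5.4,0],"twist": 6,"jaw": 1},{"dp": [-16,-7.2,0],"twist": 8,"jaw": 1},{"dp": [-20,-9,0],"twist": 10,"jaw": 1},{"dp": [-24,-10.8,1],"twist": 12,"jaw": 1},{"dp": [-28,-12.6,2],"twist": 14.3,"jaw": 1},{"dp": [-32,-14.4,3],"twist": 14.3,"jaw": 1},{"dp": [-36,-16.2,4.1],"twist": 14.3,"jaw": 1},{"dp": [-37.3,-16.8,4.1],"twist": 14.3,"jaw": 1},{"dp": [-37.3,-16.8,4.1],"twist": 14.3,"jaw": 1},{"dp": [-37.3,-16.8,4.1],"twist": 14.3,"jaw": 1}]'

```text
clock: 2.55
tcp_pos: [0.4209, -0.2512, 0.27]
ee_rot: [-1.816, -2.563, 0.0]
ft_force: [-0.1, 0.2, -0.1]
finger_gap: 1.004
gripper_force: 0.0
```

```bash
python3 -c "
from h import *
grab('wrist','w1')
go([[.433,-.254,.069]],19.3)"
```

```text
clock 2.6 tcp [ 0.4211 -0.2505  0.2702] tooly 19.45 z [-0.     0.001 -1.   ] q7 0.996 gap 1.003 F [-0.4  0.1  0.5]
dp [-0.74  1.01 20.12]
twist 0.15
```

View pics/w1.png

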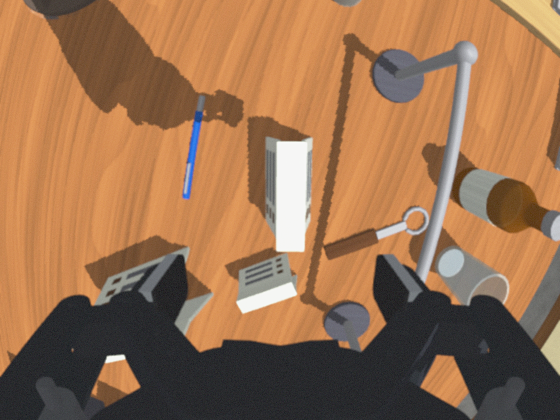

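The wrist view shows the middle sign's white top at (277–306, 142–250), almost aligned with the tool. The bar runs from the ball at (465,53) down to about (428,270).

Run:
```python
from h import *
np.set_printoptions(precision=4,suppress=True)
w=load('w1'); f=w['frame'].astype(int)
m=((f.min(2)>232)).astype(np.uint8)
n,l,st,ct=cv2.connectedComponentsWithStats(m); k=l[200,290]; print(st[k])
ys,xs=np.nonzero(l==k)
P=np.array([onz(w,x,y,.106,True)[:2] for x,y in zip(xs,ys)]).astype(np.float32)
r=cv2.minAreaRect(P); b=cv2.boxPoints(r); print('rect',r,b)
e=b[1]-b[0] if np.linalg.norm(b[1]-b[0])>np.linalg.norm(b[2]-b[1]) else b[2]-b[1]
print('fold dir',np.degrees(np.arctan2(e[1],e[0])))
# bar: bluish grey pixels near the hand-seen line
Q=[]
for y in range(75,250,5):
    for_c=[x for x in range(415,480) if abs(f[y,x,0]-f[y,x,2])<28 and f[y,x].mean()>110]
    if for_c and len(for_c)<22: Q.append(onz(w,np.mean(for_c),y,.17,True)[:2])
Q=np.array(Q,np.float32); L=cv2.fitLine(Q,cv2.DIST_HUBER,0,.01,.01).ravel(); print('bar',len(Q),L,np.degrees(np.arctan2(L[1],L[0])))
print('ball',onz(w,465,53,.17,True))
```

```text
[ 277  142   30  109 3105]
rect ((0.4334375560283661, -0.255847305059433), (0.027529723942279816, 0.10889997333288193), 19.267160415649414) [[ 0.4025 -0.209 ]
 [ 0.4384 -0.3118]
 [ 0.4644 -0.3027]
 [ 0.4285 -0.1999]]
fold dir -70.73284
bar 26 [ 0.1936 -0.9811  0.5419 -0.1771] -78.83809
ball [ 0.5209 -0.0767  0.17  ]
```

Call:
move_arm --motion '[{"dp": [-0.5,0.5,2],"twist": 0.1,"jaw": 1},{"dp": [-0.95,1,5],"twist": 0.1,"jaw": 1},{"dp": [-0.95,1,8],"twist": 0.1,"jaw": 0.6},{"dp": [-0.95,1,11],"twist": 0.1,"jaw": 0.6},{"dp": [-0.95,1,13],"twist": 0.1,"jaw": 0.6},{"dp": [-0.95,1,15],"twist": 0.1,"jaw": 0.6},{"dp": [-0.95,1,17],"twist": 0.1,"jaw": 0.6},{"dp": [-0.95,1,18.5],"twist": 0.1,"jaw": 0.6},{"dp": [-0.95,1,19.5],"twist": 0.1,"jaw": 0.6},{"dp": [-0.95,1,20.2],"twist": 0.1,"jaw": 0.6},{"dp": [-0.95,1,20.2],"twist": 0.1,"jaw": 0.6},{"dp": [-0.95,1,20.2],"twist": 0.1,"jaw": 0.6}]'

```text
clock: 3.8
tcp_pos: [0.4341, -0.2571, 0.0688]
ee_rot: [1.817, 2.562, 0.001]
ft_force: [-0.4, -0.8, -0.2]
finger_gap: 0.8
gripper_force: 0.0
```

Call:
move_arm --motion '[{"dp": [0,0,0],"twist": 0,"jaw": 0},{"dp": [0,0,0],"twist": 0,"jaw": -0.4},{"dp": [0,0,0],"twist": 0,"jaw": -1},{"dp": [0,0,0],"twist": 0,"jaw": -1},{"dp": [0,0,0],"twist": 0,"jaw": -1},{"dp": [0,0,0],"twist": 0,"jaw": -1},{"dp": [0,0,0],"twist": 0,"jaw": -1},{"dp": [0,0,0],"twist": 0,"jaw": -1}]' --force 30

```text
clock: 4.6
tcp_pos: [0.4341, -0.2573, 0.0688]
ee_rot: [1.817, 2.562, 0.001]
ft_force: [-0.5, 1.0, 6.1]
finger_gap: 0.328
gripper_force: 30.2
```

```bash
python3 -c "
from h import *
s=sense()['tcp_pos']
go([[s[0],s[1],.285],[.557,-.252,.285],[.557,-.252,.15]],11.3)"
```

```text
clock 4.6 tcp [ 0.4341 -0.2573  0.0688] tooly 19.3 z [ 0.001  0.    -1.   ] q7 1.283 gap 0.328 F [-0.5  1.   6.1]
dp [-1.000e-02  2.000e-02 -2.162e+01]
dp [ -3.57  11.79 -21.61]
dp [-3.56 11.78 -8.11]
twist 8.0
```

Call:
move_arm --motion '[{"dp": [0,0,-2],"twist": 0,"jaw": -1},{"dp": [0,0,-5],"twist": 0,"jaw": -1},{"dp": [0,0,-9],"twist": 0,"jaw": -1},{"dp": [0,0,-13],"twist": 0,"jaw": -1},{"dp": [0,0,-17],"twist": 2,"jaw": -1},{"dp": [0,0,-20.5],"twist": 4,"jaw": -1},{"dp": [-0.6,2,-21.6],"twist": 6,"jaw": -1},{"dp": [-1.5,5,-21.6],"twist": 8,"jaw": -1},{"dp": [-2.4,8,-21.6],"twist": 8,"jaw": -1},{"dp": [-3.2,10.8,-21.6],"twist": 8,"jaw": -1},{"dp": [-3.6,11.8,-21.6],"twist": 8,"jaw": -1},{"dp": [-3.6,11.8,-21.6],"twist": 8,"jaw": -1}]'

```text
clock: 5.8
tcp_pos: [0.5577, -0.2518, 0.2834]
ee_rot: [-1.99, -2.43, 0.002]
ft_force: [-0.5, 0.1, -1.8]
finger_gap: 0.323
gripper_force: 30.0
```

```bash
python3 -c "
from h import *
import cv2
grab('side','s2');a=grab('wrist','w2')
x=cv2.imread('pics/s2.png')[150:350,230:480];y=cv2.imread('pics/w2.png')
cv2.imwrite('pics/c3.png',np.hstack([cv2.resize(x,(400,320),interpolation=3),cv2.resize(y,(400,320))]))
go([[.557,-.252,.142]],11.3)"
```

```text
clock 5.9 tcp [ 0.5557 -0.2528  0.284 ] tooly 11.23 z [-0.001 -0.    -1.   ] q7 0.889 gap 0.324 F [ 0.4  0.9 -1.2]
dp [ 0.05  0.16 14.2 ]
twist -0.07
```

View pics/c3.png

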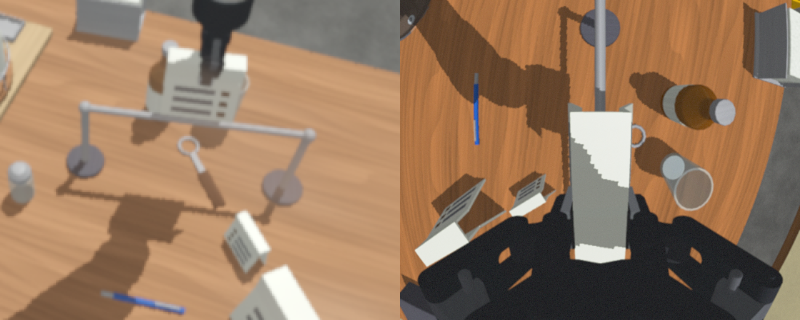

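The sign is held above the bar. In the wrist view the bar (column ≈280 at full scale) sits under the middle of the sign and runs parallel to it, so I can lower.

Call:
move_arm --motion '[{"dp": [0.05,0.1,2],"twist": 0,"jaw": -1},{"dp": [0.05,0.1,4],"twist": 0,"jaw": -1},{"dp": [0.05,0.1,6],"twist": 0,"jaw": -1},{"dp": [0.05,0.1,8],"twist": 0,"jaw": -1},{"dp": [0.05,0.1,10],"twist": 0,"jaw": -1},{"dp": [0.05,0.1,11.5],"twist": 0,"jaw": -1},{"dp": [0.05,0.1,12.5],"twist": 0,"jaw": -1},{"dp": [0.05,0.1,13.3],"twist": 0,"jaw": -1},{"dp": [0.05,0.1,13.8],"twist": 0,"jaw": -1},{"dp": [0.05,0.1,14],"twist": 0,"jaw": -1},{"dp": [0.05,0.1,14],"twist": 0,"jaw": -1},{"dp": [0.05,0.1,14],"twist": 0,"jaw": -1}]'

```text
clock: 7.1
tcp_pos: [0.5582, -0.2517, 0.1448]
ee_rot: [1.991, 2.429, 0.0]
ft_force: [0.8, 0.6, -1.0]
finger_gap: 0.323
gripper_force: 30.0
```

```bash
python3 -c "
from h import *
go([[.557,-.252,.142]],11.3)"
```

```text
clock 7.1 tcp [ 0.5582 -0.2517  0.1448] tooly 11.31 z [ 0.001 -0.    -1.   ] q7 0.987 gap 0.323 F [ 0.8  0.6 -1. ]
dp [-0.01 -0.12  0.28]
twist 0.01
```

Call:
move_arm --motion '[{"dp": [0,-0.1,0.1],"twist": 0,"jaw": -1},{"dp": [0,-0.1,0.2],"twist": 0,"jaw": -1},{"dp": [0,-0.1,0.25],"twist": 0,"jaw": -1},{"dp": [0,-0.1,0.25],"twist": 0,"jaw": -1}]'

```text
clock: 7.5
tcp_pos: [0.5569, -0.2518, 0.1424]
ee_rot: [1.992, 2.429, 0.001]
ft_force: [-2.6, 0.9, 4.8]
finger_gap: 0.321
gripper_force: 30.7
```

Call:
move_arm --motion '[{"dp": [0,0,0],"twist": 0,"jaw": -0.25},{"dp": [0,0,0],"twist": 0,"jaw": -0.15},{"dp": [0,0,0],"twist": 0,"jaw": 0},{"dp": [0,0,0],"twist": 0,"jaw": 0.2},{"dp": [0,0,0],"twist": 0,"jaw": 0.3},{"dp": [0,0,0],"twist": 0,"jaw": 0.3},{"dp": [0,0,-1],"twist": 0,"jaw": 0.3},{"dp": [0,0,-3],"twist": 0,"jaw": 0.3},{"dp": [0,0,-6],"twist": 0,"jaw": 0.3},{"dp": [0,0,-10],"twist": 0,"jaw": 0.3},{"dp": [0,0,-14],"twist": 0,"jaw": 0.3},{"dp": [0,0,-18],"twist": 0,"jaw": 0.3}]'

```text
clock: 8.7
tcp_pos: [0.5565, -0.2518, 0.3243]
ee_rot: [1.992, 2.428, 0.0]
ft_force: [0.6, 0.8, -0.4]
finger_gap: 0.653
gripper_force: 0.0
```

```bash
python3 -c "
from h import *
import cv2
grab('side','s3');grab('scene','sc3')
x=cv2.imread('pics/s3.png')[150:350,230:480];y=cv2.imread('pics/sc3.png')[120:320,100:350]
cv2.imwrite('pics/c4.png',np.hstack([cv2.resize(x,(400,320),interpolation=3),cv2.resize(y,(400,320),interpolation=3)]))
go([[.5,-.1,.32],[.595,.236,.32]],0)"
```

```text
clock 8.8 tcp [ 0.5584 -0.2538  0.3281] tooly 11.27 z [ 0.008 -0.003 -1.   ] q7 0.868 gap 0.65 F [-0.1 -0.8  0.1]
dp [16.23 -2.73  0.71]
dp [47.33 13.15  0.68]
twist 11.27
```

View pics/c4.png

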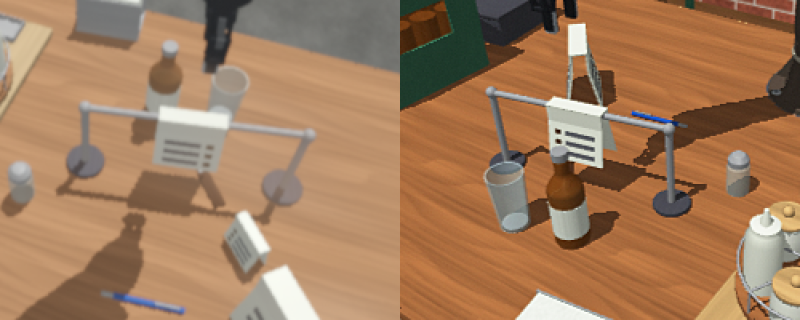

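The sign hangs astride the bar about midway between the posts, clear of the gripper. Next is the caddy.

Call:
move_arm --motion '[{"dp": [4,1.1,0.2],"twist": 1,"jaw": 0.3},{"dp": [8,2.2,0.4],"twist": 2,"jaw": 0.3},{"dp": [12,3.3,0.6],"twist": 3,"jaw": 0.3},{"dp": [16,4.4,0.6],"twist": 4,"jaw": 0.3},{"dp": [20,5.5,0.6],"twist": 5,"jaw": 0.3},{"dp": [24,6.6,0.6],"twist": 6,"jaw": 0.3},{"dp": [28,7.8,0.6],"twist": 7,"jaw": 0.3},{"dp": [32,8.9,0.6],"twist": 8,"jaw": 0.3},{"dp": [36,10,0.6],"twist": 9,"jaw": 0.3},{"dp": [40,11.1,0.6],"twist": 10,"jaw": 0.3},{"dp": [44,12.2,0.6],"twist": 11.3,"jaw": 0.3},{"dp": [47.3,13.1,0.6],"twist": 11.3,"jaw": 0.3}]'

```text
clock: 10.0
tcp_pos: [0.5921, 0.2407, 0.3157]
ee_rot: [-2.22, -2.222, 0.0]
ft_force: [-0.6, 1.0, 0.1]
finger_gap: 0.651
gripper_force: 0.0
```

Call:
move_arm --motion '[{"dp": [0,0,0],"twist": 0,"jaw": 0.3},{"dp": [0,0,0],"twist": 0,"jaw": 0.3},{"dp": [0,0,0],"twist": 0,"jaw": 0.3}]'

```text
clock: 10.3
tcp_pos: [0.5927, 0.2363, 0.3161]
ee_rot: [2.223, 2.219, -0.0]
ft_force: [0.2, -1.5, 0.0]
finger_gap: 0.65
gripper_force: 0.0
```

```bash
python3 -c "
from h import *
grab('wrist','w4')
go([[.595,.236,.2]],0)"
```

```text
clock 10.35 tcp [0.5928 0.2361 0.3162] tooly -0.13 z [ 0. -0. -1.] q7 -0.109 gap 0.648 F [ 0.4 -0.7 -0.8]
dp [-0.    0.22 11.62]
twist -0.13
```

View pics/w4.png

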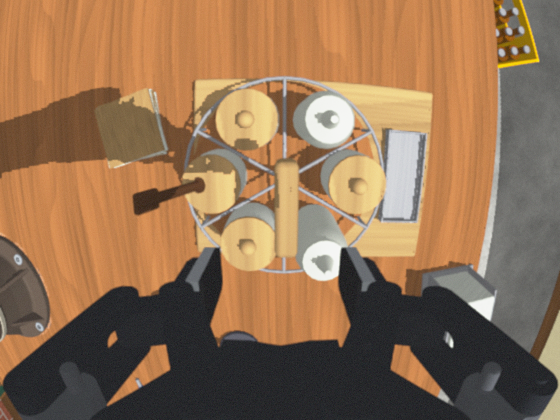

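The wrist view shows the spoon pot lid at (212,185) on the robot side and the handle at (277–299, 161–256). Knobs are at (245,119), (359,187) and (247,247), the nozzles at (334,119) and (323,262), and the dish at (383–425, 129–221).

```bash
cat > m.py <<'E'
from h import *
np.set_printoptions(precision=4,suppress=True)
def quad(w,pts,z):
    c=np.array([onz(w,*p,z,True)[:2] for p in pts]); d=(c[3]-c[0]+c[2]-c[1]); return c.mean(0),np.degrees(np.arctan2(d[1],d[0])),c
E
python3 - <<'E'
from m import *
w=load('w4')
print('handle',quad(w,[(277,161),(299,161),(297,256),(276,255)],.228))
print('dish',quad(w,[(392,129),(425,132),(416,221),(383,218)],.024))
K=[onz(w,*p,.132,True)[:2]for p in[(245,119),(359,187),(247,247)]];N=[onz(w,*p,.19,True)[:2]for p in[(334,119),(323,262)]]
print('knobs',K,'nozz',N)
# circle centre of knobs
(c,r)=np.linalg.lstsq(np.array([[2*k[0],2*k[1],1]for k in K]),np.array([k@k for k in K]),rcond=None)[0],0
print(c[:2],[np.degrees(np.arctan2(*(k-c[:2])[::-1]))for k in K],np.sqrt(c[2]+c[:2]@c[:2]))
print('board',[onz(w,*p,.022,True)[:2]for p in[(195,81),(433,95),(415,256),(197,254)]])
E
```

```text
handle (array([0.598 , 0.2364]), np.float64(-90.60947829345787), array([[0.5905, 0.2728],
       [0.6062, 0.2728],
       [0.6057, 0.1995],
       [0.5894, 0.2004]]))
dish (array([0.7712, 0.2297]), np.float64(-91.85869951869212), array([[0.7476, 0.2952],
       [0.799 , 0.294 ],
       [0.7959, 0.1621],
       [0.7421, 0.1673]]))
knobs [array([0.5579, 0.304 ]), array([0.6755, 0.2346]), array([0.5568, 0.1681])] nozz [array([0.6373, 0.3037]), array([0.6318, 0.1766])]
[0.5969 0.2357] [np.float64(119.69568120766219), np.float64(-0.8243325922940442), np.float64(-120.64943017545727)] 0.07859905351415009
board [array([0.4784, 0.3599]), array([0.8114, 0.3486]), array([0.8033, 0.1041]), array([0.4689, 0.1111])]
```

Call:
move_arm --motion '[{"dp": [0,0.45,2],"twist": 0.5,"jaw": 0.3},{"dp": [0,0.45,4],"twist": 0.5,"jaw": 0.3},{"dp": [0,0.45,6],"twist": 0.5,"jaw": 0.3},{"dp": [0,0.45,8],"twist": 0.5,"jaw": 0.3},{"dp": [0,0.45,10],"twist": 0.5,"jaw": 0.3},{"dp": [0,0.45,11],"twist": 0.5,"jaw": 0.3},{"dp": [0,0.45,11.4],"twist": 0.5,"jaw": 0.3},{"dp": [0,0.45,11.4],"twist": 0.5,"jaw": 0.3},{"dp": [0,0.45,11.4],"twist": 0.5,"jaw": 0.3}]'

```text
clock: 11.25
tcp_pos: [0.5977, 0.2376, 0.2029]
ee_rot: [2.231, 2.211, 0.002]
ft_force: [-0.3, -0.6, 0.1]
finger_gap: 0.652
gripper_force: 0.0
```

Call:
move_arm --motion '[{"dp": [0,0,0],"twist": 0,"jaw": -0.3},{"dp": [0,0,0],"twist": 0,"jaw": -0.5},{"dp": [0,0,0],"twist": 0,"jaw": -1},{"dp": [0,0,0],"twist": 0,"jaw": -1},{"dp": [0,0,0],"twist": 0,"jaw": -1},{"dp": [0,0,0],"twist": 0,"jaw": -1},{"dp": [0,0,0],"twist": 0,"jaw": -1}]' --force 40

```text
clock: 11.95
tcp_pos: [0.5974, 0.2379, 0.2024]
ee_rot: [2.231, 2.212, 0.001]
ft_force: [-1.6, 0.0, 5.7]
finger_gap: 0.203
gripper_force: 41.4
```

```bash
python3 -c "
from h import *
go([[.5975,.236,.202]],-.6)"
```

```text
clock 11.95 tcp [0.5974 0.2379 0.2024] tooly -0.49 z [ 0.001  0.001 -1.   ] q7 -0.048 gap 0.203 F [-1.6  0.   5.7]
dp [-0.19  0.01  0.04]
twist 0.11
```

Call:
move_arm --motion '[{"dp": [0,0,0],"twist": -1,"jaw": -1},{"dp": [0,0,0],"twist": -3,"jaw": -1},{"dp": [0,0,0],"twist": -6.5,"jaw": -1},{"dp": [0,-0.05,0],"twist": -10,"jaw": -1},{"dp": [0,-0.05,0],"twist": -14,"jaw": -1},{"dp": [0,-0.05,0],"twist": -18,"jaw": -1},{"dp": [0,-0.1,0],"twist": -22,"jaw": -1},{"dp": [0,-0.1,0],"twist": -26,"jaw": -1},{"dp": [-0.05,-0.1,0],"twist": -30,"jaw": -1},{"dp": [-0.05,-0.1,0],"twist": -34,"jaw": -1},{"dp": [-0.05,-0.1,0],"twist": -38,"jaw": -1},{"dp": [-0.05,-0.1,0],"twist": -42,"jaw": -1}]'

```text
clock: 13.15
tcp_pos: [0.596, 0.2375, 0.2024]
ee_rot: [-1.286, -2.866, -0.001]
ft_force: [-3.1, -1.2, 6.2]
finger_gap: 0.201
gripper_force: 41.5
```

```bash
python3 -c "
from h import *
print(sense()['wrist_torque'])
go([[.5975,.236,.202],[.5955,.236,.202]],89.4)"
```

```text
[-0.03576475  0.67493877 -0.16093975]
clock 13.15 tcp [0.596  0.2375 0.2024] tooly 41.67 z [ 0.     0.001 -1.   ] q7 0.576 gap 0.201 F [-3.1 -1.2  6.2]
dp [-0.21  0.01  0.04]
dp [-0.07 -0.14  0.04]
twist -47.73
```

Forces are small, so I'll continue to about 90°.

Call:
move_arm --motion '[{"dp": [0,0,0],"twist": -4,"jaw": -1},{"dp": [0,0,0],"twist": -8,"jaw": -1},{"dp": [0,0,0],"twist": -12,"jaw": -1},{"dp": [-0.05,-0.05,0],"twist": -17,"jaw": -1},{"dp": [-0.05,-0.05,0],"twist": -22,"jaw": -1},{"dp": [-0.05,-0.05,0],"twist": -27,"jaw": -1},{"dp": [-0.05,-0.1,0],"twist": -32,"jaw": -1},{"dp": [-0.05,-0.1,0],"twist": -36.5,"jaw": -1},{"dp": [-0.05,-0.1,0],"twist": -41,"jaw": -1},{"dp": [-0.05,-0.1,0],"twist": -45,"jaw": -1},{"dp": [-0.05,-0.1,0],"twist": -47,"jaw": -1},{"dp": [-0.05,-0.1,0],"twist": -47.7,"jaw": -1}]'

```text
clock: 14.35
tcp_pos: [0.5954, 0.236, 0.2024]
ee_rot: [-0.02, -3.141, -0.0]
ft_force: [-3.7, -1.9, 7.6]
finger_gap: 0.206
gripper_force: 41.6
```

Call:
move_arm --motion '[{"dp": [0,0,0],"twist": 0,"jaw": -1},{"dp": [0,0,0],"twist": 0,"jaw": -1},{"dp": [0,0,0],"twist": 0,"jaw": -1},{"dp": [0,0,0],"twist": 0,"jaw": -0.55},{"dp": [0,0,0],"twist": 0,"jaw": -0.3},{"dp": [0,0,0],"twist": 0,"jaw": 0.2},{"dp": [0,0,0],"twist": 0,"jaw": 0.3},{"dp": [0,0,-1],"twist": 0,"jaw": 0.3},{"dp": [0,0,-3],"twist": 0,"jaw": 0.3},{"dp": [0,0,-5],"twist": 0,"jaw": 0.3},{"dp": [0,0,-6],"twist": 0,"jaw": 0.3},{"dp": [0,0,-6],"twist": 0,"jaw": 0.3}]'

```text
clock: 15.55
tcp_pos: [0.5966, 0.2365, 0.2637]
ee_rot: [0.022, 3.139, 0.002]
ft_force: [0.3, -0.3, -0.2]
finger_gap: 0.651
gripper_force: 0.0
```

```bash
python3 -c "
from h import *
go([[.597,.236,.265]],89.4)"
```

```text
clock 15.55 tcp [0.5966 0.2365 0.2637] tooly 89.21 z [ 0.003  0.001 -1.   ] q7 1.275 gap 0.651 F [ 0.3 -0.3 -0.2]
dp [-0.04 -0.05 -0.13]
twist -0.19
```

Call:
move_arm --motion '[{"dp": [0,0,0],"twist": 8,"jaw": 0.3},{"dp": [0,0,0],"twist": 16,"jaw": 0.3},{"dp": [0,0,0],"twist": 24,"jaw": 0.3},{"dp": [0,0,0],"twist": 32,"jaw": 0.3},{"dp": [0,0,0],"twist": 40,"jaw": 0.3},{"dp": [0,0,0],"twist": 48,"jaw": 0.3},{"dp": [0,0,0],"twist": 56,"jaw": 0.3},{"dp": [0,0,0],"twist": 64,"jaw": 0.3},{"dp": [0,0,0],"twist": 72,"jaw": 0.3},{"dp": [0,0,0],"twist": 80,"jaw": 0.3},{"dp": [0,0,0],"twist": 88,"jaw": 0.3},{"dp": [0,0,0],"twist": 90,"jaw": 0.3}]'

```text
clock: 16.75
tcp_pos: [0.5952, 0.2364, 0.2606]
ee_rot: [-2.242, -2.2, 0.003]
ft_force: [0.0, 0.2, -0.3]
finger_gap: 0.645
gripper_force: 0.0
```

Call:
move_arm --motion '[{"dp": [0,0,0],"twist": 8,"jaw": 0.3},{"dp": [0,0,0],"twist": 16,"jaw": 0.3},{"dp": [0,0,0],"twist": 24,"jaw": 0.3},{"dp": [0,0,0],"twist": 32,"jaw": 0.3},{"dp": [0,0,0],"twist": 40,"jaw": 0.3},{"dp": [0,0,0],"twist": 48,"jaw": 0.3},{"dp": [0,0,0],"twist": 56,"jaw": 0.3},{"dp": [0,0,0],"twist": 64,"jaw": 0.3},{"dp": [0,0,0],"twist": 72,"jaw": 0.3},{"dp": [0,0,0],"twist": 80,"jaw": 0.3},{"dp": [0,0,0],"twist": 88,"jaw": 0.3},{"dp": [0,0,0],"twist": 90,"jaw": 0.3}]'

```text
clock: 17.95
tcp_pos: [0.5953, 0.2364, 0.2606]
ee_rot: [3.14, -0.03, -0.002]
ft_force: [0.5, 0.0, -0.4]
finger_gap: 0.649
gripper_force: 0.0
```

```bash
python3 -c "
from h import *
go([[.5968,.236,.203]],89.4)"
```

```text
clock 17.95 tcp [0.5953 0.2364 0.2606] tooly -91.1 z [-0.001 -0.001 -1.   ] q7 -1.443 gap 0.649 F [ 0.5  0.  -0.4]
dp [0.16 0.03 5.76]
twist -0.5
```

Call:
move_arm --motion '[{"dp": [0.15,0,1.5],"twist": -0.5,"jaw": 0.3},{"dp": [0.15,0,3],"twist": -0.5,"jaw": 0.3},{"dp": [0.15,0,4.5],"twist": -0.5,"jaw": 0.3},{"dp": [0.15,0,5.5],"twist": -0.5,"jaw": 0.3},{"dp": [0.15,0,5.8],"twist": -0.5,"jaw": 0.3},{"dp": [0.15,0,5.8],"twist": -0.5,"jaw": -0.2},{"dp": [0.15,0,5.8],"twist": -0.5,"jaw": -0.5},{"dp": [0.15,0,5.8],"twist": -0.5,"jaw": -1},{"dp": [0.15,0,5.8],"twist": -0.5,"jaw": -1},{"dp": [0.15,0,5.8],"twist": -0.5,"jaw": -1},{"dp": [0.15,0,5.8],"twist": -0.5,"jaw": -1},{"dp": [0.15,0,5.8],"twist": -0.5,"jaw": -1}]'

```text
clock: 19.15
tcp_pos: [0.5976, 0.236, 0.2046]
ee_rot: [-3.141, 0.008, -0.002]
ft_force: [-1.4, -0.8, 7.0]
finger_gap: 0.203
gripper_force: 41.0
```

Call:
move_arm --motion '[{"dp": [0,0,0],"twist": 0,"jaw": -1},{"dp": [0,0,0],"twist": -1,"jaw": -1},{"dp": [0,0,0],"twist": -3,"jaw": -1},{"dp": [0,0,0],"twist": -7,"jaw": -1},{"dp": [0,0,0],"twist": -11,"jaw": -1},{"dp": [0,0,0],"twist": -15,"jaw": -1},{"dp": [0,0,0],"twist": -19,"jaw": -1},{"dp": [0,0,0],"twist": -23,"jaw": -1},{"dp": [0,0,0],"twist": -27,"jaw": -1},{"dp": [0,0,0],"twist": -31,"jaw": -1},{"dp": [0,0,0],"twist": -35,"jaw": -1},{"dp": [0,0,0],"twist": -39,"jaw": -1}]'

```text
clock: 20.35
tcp_pos: [0.5976, 0.2361, 0.2046]
ee_rot: [-2.963, -1.045, -0.002]
ft_force: [-1.2, -1.7, 5.7]
finger_gap: 0.205
gripper_force: 41.2
```

```bash
python3 -c "
from h import *
go([[.5968,.236,.203]],-1.8)"
```

```text
clock 20.35 tcp [0.5976 0.2361 0.2046] tooly -51.15 z [ 0.001  0.    -1.   ] q7 -0.82 gap 0.205 F [-1.2 -1.7  5.7]
dp [-0.07 -0.04  0.16]
twist -49.35
```

Call:
move_arm --motion '[{"dp": [0,0,0],"twist": -4,"jaw": -1},{"dp": [0,0,0],"twist": -8,"jaw": -1},{"dp": [0,0,0],"twist": -13,"jaw": -1},{"dp": [0,0,0],"twist": -18,"jaw": -1},{"dp": [0,0,0],"twist": -23,"jaw": -1},{"dp": [0,0,0],"twist": -28,"jaw": -1},{"dp": [0,0,0],"twist": -33,"jaw": -1},{"dp": [0,0,0],"twist": -38,"jaw": -1},{"dp": [0,0,0],"twist": -43,"jaw": -1},{"dp": [0,0,0],"twist": -47,"jaw": -1},{"dp": [0,0,0],"twist": -48.7,"jaw": -1},{"dp": [0,0,0],"twist": -49.3,"jaw": -1}]'

```text
clock: 21.55
tcp_pos: [0.5974, 0.2362, 0.2046]
ee_rot: [-2.259, -2.183, -0.002]
ft_force: [-0.6, -0.9, 6.1]
finger_gap: 0.207
gripper_force: 41.2
```

Call:
move_arm --motion '[{"dp": [0,0,0],"twist": 0,"jaw": -1},{"dp": [0,0,0],"twist": 0,"jaw": -1},{"dp": [0,0,0],"twist": 0,"jaw": -1},{"dp": [0,0,0],"twist": 0,"jaw": -1}]'

```text
clock: 21.95
tcp_pos: [0.5974, 0.2362, 0.2046]
ee_rot: [-2.26, -2.182, -0.001]
ft_force: [-2.1, -0.8, 6.5]
finger_gap: 0.2
gripper_force: 41.2
```

```bash
python3 -c "
from h import *
grab('wrist','w5');grab('scene','sc5')
a=cv2.imread('pics/w5.png');b=cv2.imread('pics/sc5.png')[120:400,180:450]
cv2.imwrite('pics/c6.png',np.hstack([cv2.resize(a,(440,330)),cv2.resize(b,(318,330),interpolation=3)]))
print(sense()['wrist_torque'])
go([[.5968,.236,.203]],-1.8)"
```

```text
[-0.26553078  0.47945583  0.09239957]
clock 22.05 tcp [0.5974 0.2363 0.2046] tooly -2.01 z [ 0.001  0.001 -1.   ] q7 -0.103 gap 0.201 F [-2.3 -1.4  6.8]
dp [-0.03 -0.06  0.16]
twist -0.21
```

View pics/w5.png

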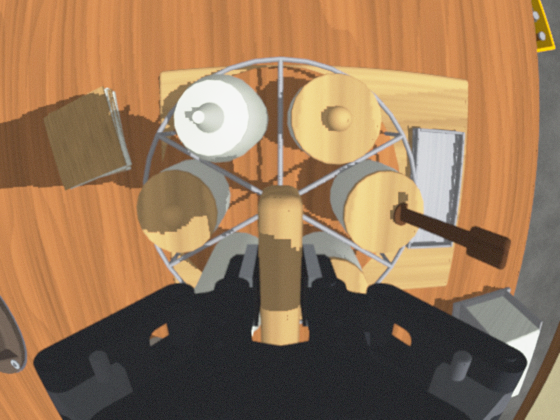

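View pics/c6.png

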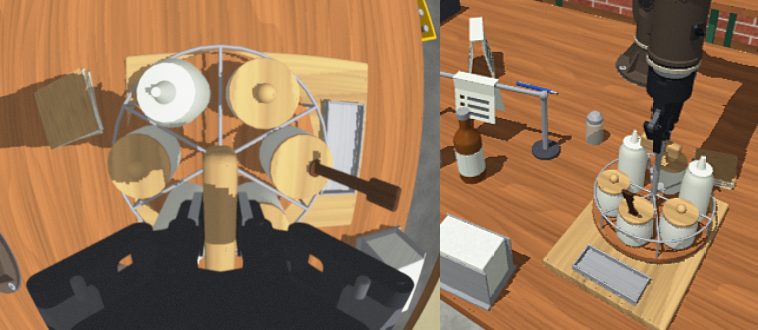

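The spoon pot now faces the dish: spoon lid at about (384,213), opposite lid (177,211), dish (410–463, 128–247). I'll check the angles.

Run:
```python
from m import *
w=load('w5')
A=lambda v:np.degrees(np.arctan2(v[1],v[0]))
s,o=[onz(w,*p,.119,True)[:2]for p in[(384,213),(177,211)]]; k=[onz(w,*p,.132,True)[:2] for p in[(340,118),(174,213)]]
print('spoon',s,'opp',o,A(s-o),'knobs',k)
ax=np.array([.5972,.236]); print([A(v-ax) for v in (s,-o+2*ax,*k)])
d=[onz(w,*p,.024,True)[:2]for p in[(417,128),(463,130),(455,245)]]; print('dish',d,A(d[0]-d[1])-180,A(d[1]-d[2])-90, (d[0]+d[2])/2)
b=[onz(w,*p,.022,True)[:2]for p in[(162,73),(467,81),(448,286)]]; print('board',b,A(b[1]-b[0]),A(b[1]-b[2])-90)
```

```text
spoon [0.6761 0.232 ] opp [0.5195 0.2391] -2.598046918890407 knobs [array([0.6394, 0.3026]), array([0.5216, 0.2412])]
[np.float64(-2.884908985048456), np.float64(-2.306480112246388), np.float64(57.660362680099745), np.float64(176.05424388458786)]
dish [array([0.7431, 0.2947]), array([0.8015, 0.2949]), array([0.8037, 0.16  ])] -359.7974463317319 0.937744320483958 [0.7734 0.2273]
board [array([0.4804, 0.3604]), array([0.8086, 0.3507]), array([0.8048, 0.1032])] -1.7061910798754472 -0.8878451549735757
```

```bash
python3 -c "
from h import *
print(finish_job())"
```

```text
the job is handed in; nothing more can be done
None
```

The middle-sized sign hangs astride the rail and is released. The caddy is turned so the spoon pot faces the drip dish, to within about 1° by my measurement. The T-handle is still held in the gripper, and the job was handed in at about 22 s, with no verdict returned.

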